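# Open the cleaner jug at the packing bench

### The arm

A 6-joint arm with a two-finger parallel gripper is mounted at the origin on the work surface. World frame = base frame: x ahead of the robot, y to its left, z up, the work surface at z = 0. Lengths are in m, angles in rad, forces in N, time in s.
With the tool pointing down it reaches from about 0.275 to 0.85 m from the base axis. Payload 19 kg.
Tool frame: the origin (TCP) lies at the very end of the fingers, on their centre line; the grasp point (between the pads) lies 19 mm behind it; z points along the fingers, y is the direction in which the jaws open and shut (so a half turn about z gives the same grasp; the last joint's range is limited). The gripper opens to 85 mm and grips with 20 to 120 N. Pads are 22 mm wide; open, the fingers measure 114 mm over their backs; the gripper's body (76 mm by 85 mm) begins 54 mm behind the grasp point. The pads swing forward as they close: fully open they stand 13 mm farther back than shut.
Start: joints at [1.115, 0.15, 1.437, -0, 1.554, -0.134], TCP at [0.182, 0.545, 0.231] pointing down, gripper open.
Joint ranges: [-2.8, 2.8], [-0.68, 2.1], [0.12, 2.68], [-1.39, 4.53], [0.16, 2.79], [-2.81, 2.81]. Speed limits (rad/s): [1.89, 1.89, 2.22, 3.01, 3.01, 3.01].

### API

Orientations are given as [roll, pitch, yaw] about the fixed x, y, z axes, in that order (R = Rz(yaw) Ry(pitch) Rx(roll)).
In Python, from cell import env gives the robot as it stands.
- The arm moves only by the tool apply_moves, never from a script. Its argument "motion" is a list of rows, each an object of numbers: "wx", "wy", "wz": the turn, a rotation vector about the tool's x, y, z in rad; "dx", "dy", "dz": the shift along the tool's x, y, z in m; "gripper": the opening, from 0 (shut) to 1 (fully open). In form: [{"wx": .., "wy": .., "wz": .., "dx": .., "dy": .., "dz": .., "gripper": ..}, ...]. A call has exactly 5 rows; each row shifts and turns the pose as measured when the row begins, along the tool's axes as they then stand; what a row does not reach is not made up. A row lasts 1/10 s, in which the tool goes at most 50 mm and 8.59 degrees, less where a joint would pass 70% of its speed; a pose out of reach is approached as far as the arm can. A call with a gripper value outside its range is refused whole. The fingers move at their own pace and stop on an object; the grip force is fixed at half the most. Time passes only in rows, so rows that do not move let the fingers close, or fill a call up. It gives the time, the measured TCP pose, the force and the opening at its end, in the units of the state.
- env.observe(): the state, without advancing time (a new reading comes with each control period).
- env.camera(name): name is "scene" or "top"; returns the picture (384x512x3 uint8, blue, green, red); there is no depth.
- env.get_calibration(name): a dict with "vfov" (degrees; the focal length in pixels is half the picture's height over the tangent of half this angle, whatever the lens; pixels are square), "cx", "cy" (the principal point, pixels), "R" (3x3) and "t" (3): a world point X has camera coordinates R X + t. Camera axes: x right, y down, z forward; pixel columns grow to the right and rows downward; lengths in m; the calibration is good to about 2 mm. A picture is of the moment at which its call begins. get_calibration takes no time and is no camera call.
- env.close_job(): hands the job in, once; it reports no verdict.
The state is a dict: "time_s": time; "joint_pos": joint angles; "joint_velocities": joint speeds; "joint_efforts": joint torques, N m; "tool_pos": TCP position; "tcp_rot": TCP orientation; "force": force on the tool from outside, world axes, zero at the start; "ft_torque": the same for the moment, N m; "finger_gap": finger opening in m.
Only numpy, scipy, OpenCV 4.12 (cv2) and the standard library are available. Lean on these libraries where they do the work, as an engineer would, in place of code of your own. Each camera call takes 0.05 s, during which the arm holds its last target.

### The job

Pull the metal guard straight up off its two sprung catches on the cleaner jug's cradle and stand it upright on the rubber mat, without dropping it. Then open the jug: press its push-and-turn cap down, twist it anticlockwise while it is down, lift it off and finish still holding the cap in the gripper, level and straight above the neck, about 8 cm higher than where it was locked. Leave the tape roll, carton and stock bin where they are.

Things in the scene. Friction and masses are not known exactly. Their poses are not given: they have to be found in the camera images.
- jug: White plastic cleaner jug (110 x 84 mm) fixed in a steel cradle bolted to the bench: neither moves. Origin on the neck's axis at bench level, z up, x towards the jug's side handle (reaches 87 mm along +x, 105 mm high), y across. Base plate 130 x 160 mm (x, y). Two upright steel rails, 14 x 8 mm, stand at y = +60 and -60 mm, tops 130 mm above the bench.
- neck (a point): Centre of the jug's neck top, on the jug's axis 137 mm above the bench, hidden in the cap at the start; axes as the jug's. With the cap off a soft sprung plunger rises 12 mm out of it. Round the neck the jug's flat shoulder lies 117.5 mm above the bench.
- guard: Loose aluminium guard, a bridge over the cap on two legs, 0.15 to 0.29 kg, 140 mm high in all. Origin midway between the feet, level with their undersides; z up, y along the bridge. Each foot 36 mm (x) x 5 mm (y), outer faces at y = +71 and -71 mm; free, it stands on them. At the start it is clipped on the jug's rails, its axes as the jug's, its origin on the jug's axis 85 mm above the bench.
- guard_fin (a point): Middle of the guard's black plastic grip fin, 124 mm above the guard's origin: 14 mm thick (x), 50 mm long (y), 32 mm high, on the bridge's flat top (108 mm above the guard's origin, 30 mm wide). Grip it across x. Sprung rollers in the rails hold the legs: straight up it takes 5 to 12 N over the first 15 mm and is clear after 50 mm; play on the rails 1.5 to 2 mm.
- cap: Loose grey wing cap on the neck, 0.05 kg, under the guard at first. Origin on its axis under its skirt, 125 mm above the bench when locked; z up. Skirt 52 mm across, flat top at z = 26 mm. Locked, its axes are the jug's. A spring holds it up: 4 N to start pressing, 12 N at the hard stop 7.5 mm down. Pressed less than 5 mm, a lip stops it after 4 degrees of turn.
- cap_wing (a point): Middle of the cap's grip wing, 40 mm above the cap's origin: 14 mm thick (x), 44 mm long (y), from 26 to 54 mm above the cap's origin (179 mm above the bench when locked). Grip it across x. Kept 5.5 to 7.5 mm down, the cap turns anticlockwise seen from above; it lifts straight off between 58 and 120 degrees of turn (aim at 75). Clockwise it is blocked.
- mat: Black rubber mat fixed on the bench, 160 (x) x 220 (y) x 4 mm thick, empty; on the other side of the bench's middle from the jug. Origin at its centre on the bench, z up: its top is 4 mm above the origin.
- tape: a free-standing roll of brown packing tape, 84 mm across, 48 mm high, between robot and work; bystander, leave alone; origin at the centre of its underside, z up
- carton: small closed cardboard carton 90 x 120 x 80 mm high, beyond the work; bystander, leave alone; origin at the centre of its underside, z up
- bin: open grey plastic stock bin 80 x 100 x 60 mm high, near the robot on its left; bystander, leave alone; origin at the centre of its underside, z up
Things that resemble listed ones, but are neither listed nor needed, are in the scene too. Of the things that look like the jug, the smallest one is meant.

How it is judged:
By the outcome, as a careful person would: the job done as asked, in the order asked, and still so for the second after the job is handed in, while the arm keeps its last pose, push and grip.
It also fails if it takes over 64 s, if anything falls off the work surface, if the arm or the gripper's body presses on something with over 40 N, if the wrist force passes 120 N, or if a joint passes its speed limit or range.

## Working session

There is one attempt and no reset: what is moved stays moved. The work goes in short steps, Python scripts to look and compute and a tool call to move; the robot and the scene stay as the last step left them, time stands still between calls to the robot, and variables do not carry over. Pictures are saved under pics/ and viewed, and the job is handed in when it is done.

Besides the shell and the picture viewer there is one more tool, called after "Call:" as name([rows], argument=value, ...), one row to a line, values as JSON. apply_moves: Moves the arm, as the interface text tells. Its arguments: {"type":"object","properties":{"motion":{"type":"array","items":{"type":"object","properties":{"wx":{"type":"number"},"wy":{"type":"number"},"wz":{"type":"number"},"dx":{"type":"number"},"dy":{"type":"number"},"dz":{"type":"number"},"gripper":{"type":"number"}}}}},"required":["motion"]}

```bash
ls; mkdir -p pics
python3 - <<'E'
from cell import env
import cv2
for n in("scene","top"):
    cv2.imwrite(f"pics/{n}0.png",env.camera(n)); print(n,env.get_calibration(n))
print(env.observe())
E
```

```text
pics
scene {'vfov': 50.193578468671845, 'cx': 258.1258365751045, 'cy': 193.40601684407594, 'R': array([[ 0.37146979,  0.92838432, -0.01061845],
       [ 0.71760733, -0.29435188, -0.63118673],
       [-0.58910943,  0.22684693, -0.77555822]]), 't': array([-0.25825437, -0.29293548,  1.43539355])}
top {'vfov': 48.36077379076791, 'cx': 259.0460980609037, 'cy': 190.49328885405697, 'R': array([[-0.0112805 , -0.99986302, -0.01211154],
       [-0.99732337,  0.01212526, -0.07210467],
       [ 0.07224165,  0.01126574, -0.99732353]]), 't': array([0.07226222, 0.56960023, 1.35360924])}
{'time_s': 0.1, 'joint_pos': array([ 1.11499394e+00,  1.50926498e-01,  1.43792771e+00, -2.53649318e-05,
        1.55376777e+00, -1.33984836e-01]), 'joint_velocities': array([-0.00029045, -0.00306404, -0.00113473,  0.00028854,  0.00192793,
        0.00125115]), 'joint_efforts': array([ 4.17493648e-03, -7.14372110e+01, -5.71803761e+01, -3.54364111e-04,
        7.18183728e-03, -9.75347803e-06]), 'tool_pos': array([0.18179626, 0.54529185, 0.23076078]), 'tcp_rot': array([-3.14056917e+00, -1.12367948e-04,  2.81977549e+00]), 'force': array([ 0.04993837,  0.97067725, -1.15537158]), 'ft_torque': array([0.00559461, 0.03989437, 0.02499346]), 'finger_gap': 0.08556347425423617}
```

View pics/scene0.png

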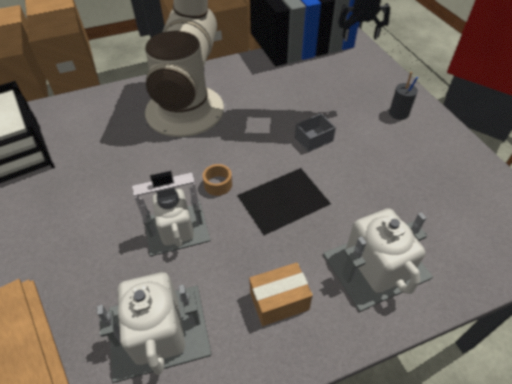

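View pics/top0.png

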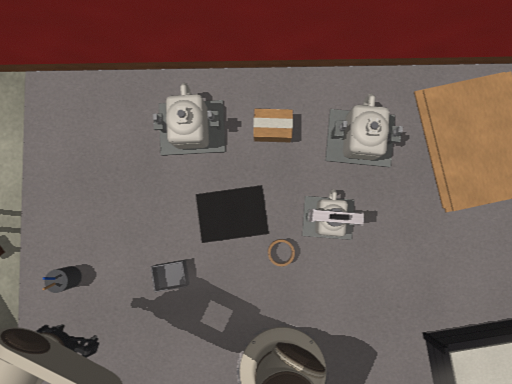

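The target is the smallest jug, which has the guard on it: about (340,217) in the top view and (170,200) in the scene view. The mat is at about (232,214) in the top view. Next I'll zoom in and measure.

```bash
cat > h.py <<'E'
import numpy as np, cv2
from cell import env
def cal(n):
    c=env.get_calibration(n); f=192/np.tan(np.radians(c['vfov']/2)); return f,c['cx'],c['cy'],np.array(c['R']),np.array(c['t'])
def ray(n,u,v,z):
    f,cx,cy,R,t=cal(n); C=-R.T@t; d=R.T@np.array([(u-cx)/f,(v-cy)/f,1]); return C+d*(z-C[2])/d[2]
def proj(n,X):
    f,cx,cy,R,t=cal(n); p=R@np.array(X)+t; return np.array([cx+f*p[0]/p[2],cy+f*p[1]/p[2]])
def rayCd(n,u,v):
    f,cx,cy,R,t=cal(n); d=R.T@np.array([(u-cx)/f,(v-cy)/f,1]); return -R.T@t,d/np.linalg.norm(d)
def tri(u1,u2):
    a,d=rayCd("top",*u1);b,e=rayCd("scene",*u2)
    s=np.linalg.lstsq(np.c_[d,-e],b-a,rcond=None)[0]; p=a+s[0]*d;q=b+s[1]*e
    return (p+q)/2,np.linalg.norm(p-q)
E
python3 - <<'E'
from h import *
a=cv2.imread("pics/top0.png");b=cv2.imread("pics/scene0.png")
cv2.imwrite("pics/c1.png",cv2.resize(a[175:250,290:390],None,fx=8,fy=8,interpolation=cv2.INTER_CUBIC))
cv2.imwrite("pics/c2.png",cv2.resize(b[165:265,120:220],None,fx=6,fy=6,interpolation=cv2.INTER_CUBIC))
# mat
m=((a.max(2)<25)*255).astype(np.uint8); m[:180]=0;m[248:]=0;m[:,:190]=0;m[:,275:]=0
c=max(cv2.findContours(m,0,2)[0],key=cv2.contourArea); r=cv2.minAreaRect(c); print(r)
P=[ray("top",*p,0.004) for p in cv2.boxPoints(r)]; print(np.round(P,4)); print([np.linalg.norm(P[i]-P[i-1]) for i in range(4)],np.mean(P,0))
m=((b.max(2)<25)*255).astype(np.uint8); m[:160]=0;m[235:]=0;m[:,:230]=0;m[:,335:]=0
M=cv2.moments(m,True);print("scene mat",ray("scene",M['m10']/M['m00'],M['m01']/M['m00'],0.004))
# fin top in top view: dark pixels
for z,(u0,u1,v0,v1) in {0.225:(325,355,210,224)}.items():
    s=a[v0:v1,u0:u1].max(2); print(s)
E
```

```text
Traceback (most recent call last):
ValueError: max() iterable argument is empty
```

View pics/c1.png

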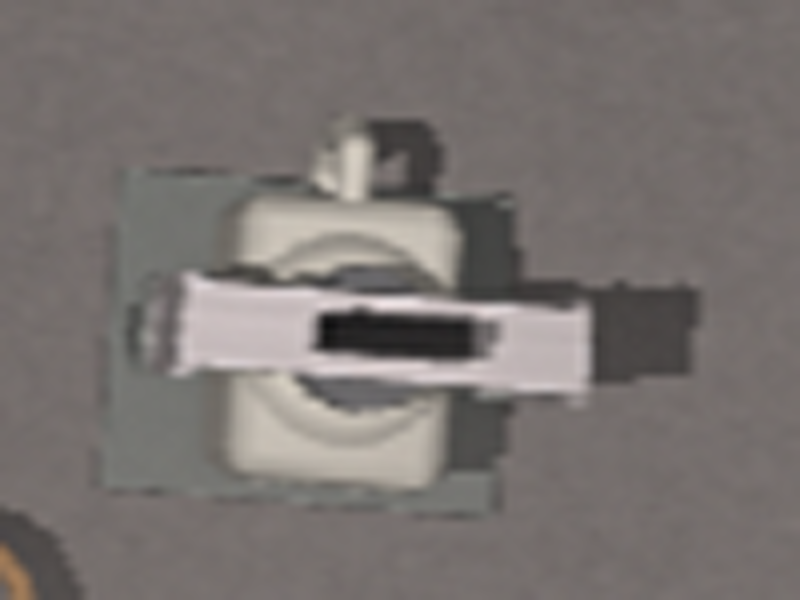

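View pics/c2.png

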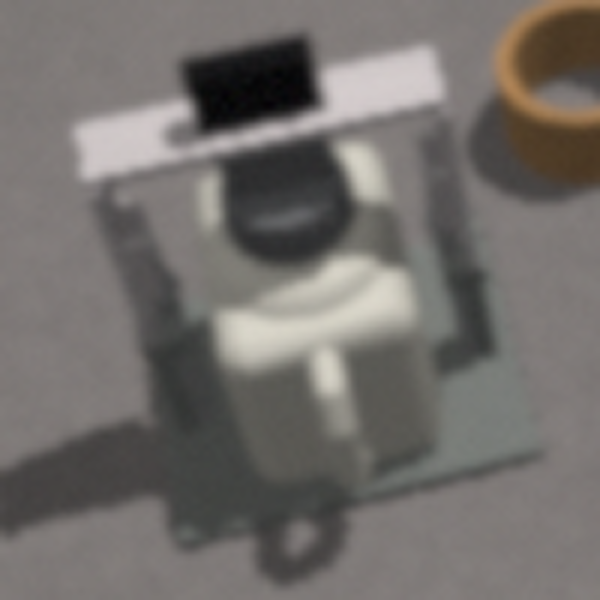

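The top crop shows the white bridge spanning crop x 180–590 and the black fin at about (317–475, 310–358). The handle points towards world +x. I'll mask both for accurate values.

Run:
```python
from h import *
a=cv2.imread("pics/top0.png");b=cv2.imread("pics/scene0.png")
print(a[214,232],b[200,285])
def rect(img,mask,roi):
    m=np.zeros(mask.shape,np.uint8); u0,u1,v0,v1=roi; m[v0:v1,u0:u1]=mask[v0:v1,u0:u1]*255
    c=max(cv2.findContours(m,0,1)[0],key=cv2.contourArea); return c,cv2.minAreaRect(c)
c,r=rect(a,a.max(2)<42,(190,275,180,248)); print(r)
bp=cv2.boxPoints(r)
P=np.array([ray("top",*p,0.004) for p in bp]); print(np.round(P,4),[round(np.linalg.norm(P[i]-P[i-1]),4) for i in range(4)],P.mean(0))
c,r=rect(b,b.max(2)<42,(230,335,160,235))
M=cv2.moments(c);print("scene mat",ray("scene",M['m10']/M['m00'],M['m01']/M['m00'],0.004))
# upsample for bridge
U=8
A=cv2.resize(a,None,fx=U,fy=U,interpolation=cv2.INTER_CUBIC)
def sub(p): return (np.array(p)+.5)/U-.5
c,r=rect(A,A.min(2)>180,(310*U,366*U,200*U,230*U)); print(A[217*U,318*U],"bridge",sub(r[0]),np.array(r[1])/U,r[2])
P=np.array([ray("top",*sub(p),0.193) for p in cv2.boxPoints(r)]);print(np.round(P,4),[round(np.linalg.norm(P[i]-P[i-1]),4) for i in range(4)],P.mean(0))
c,r=rect(A,A.max(2)<60,(325*U,355*U,208*U,224*U));print("fin",sub(r[0]),np.array(r[1])/U,r[2])
P=np.array([ray("top",*sub(p),0.225) for p in cv2.boxPoints(r)]);print(np.round(P,4),[round(np.linalg.norm(P[i]-P[i-1]),4) for i in range(4)],P.mean(0))
# base plate corners (from crop, px/8)
for p in[(125,172),(105,488),(498,512)]:
    print("plate",ray("top",290+(p[0]+.5)/8-.5,175+(p[1]+.5)/8-.5,0.004))
# scene fin top corners from crop c2
for p in[(183,58),(308,34)]:
    print("fin sc",ray("scene",120+(p[0]+.5)/6-.5,165+(p[1]+.5)/6-.5,0.225))
for p in[(75,130),(432,45),(445,98),(83,182)]:
    print("br sc",ray("scene",120+(p[0]+.5)/6-.5,165+(p[1]+.5)/6-.5,0.193))
```

```text
[36 37 38] [31 31 33]
((231.7909393310547, 213.54830932617188), (47.84554672241211, 66.57193756103516), 82.1847152709961)
[[0.5615 0.2728 0.004 ]
 [0.5884 0.0575 0.004 ]
 [0.4345 0.0383 0.004 ]
 [0.4077 0.2518 0.004 ]] [np.float64(0.1552), np.float64(0.2169), np.float64(0.1551), np.float64(0.2151)] [0.49803728 0.15510537 0.004     ]
scene mat [0.50300351 0.15230537 0.004     ]
[189 187 199] bridge [337.62265015 216.87023926] [50.12147903 10.89788723] 5.276679515838623
[[ 0.4735 -0.0838  0.193 ]
 [ 0.5038 -0.0872  0.193 ]
 [ 0.4893 -0.2261  0.193 ]
 [ 0.4592 -0.2224  0.193 ]] [np.float64(0.1394), np.float64(0.0304), np.float64(0.1396), np.float64(0.0304)] [ 0.48145399 -0.15488856  0.193     ]
fin [339.02062988 216.48924255] [18.85307884  4.69198704] 4.528824329376221
[[ 0.4781 -0.1272  0.225 ]
 [ 0.4908 -0.1285  0.225 ]
 [ 0.4862 -0.1794  0.225 ]
 [ 0.4735 -0.1781  0.225 ]] [np.float64(0.0511), np.float64(0.0128), np.float64(0.0511), np.float64(0.0127)] [ 0.48215047 -0.15329676  0.225     ]
plate [ 0.55168752 -0.08385056  0.004     ]
plate [ 0.42416815 -0.07336455  0.004     ]
plate [ 0.41283852 -0.2311682   0.004     ]
fin sc [ 0.47257154 -0.17592974  0.225     ]
fin sc [ 0.47867742 -0.1284198   0.225     ]
br sc [ 0.4628702  -0.22353097  0.193     ]
br sc [ 0.47281171 -0.08166128  0.193     ]
br sc [ 0.50201518 -0.08469147  0.193     ]
br sc [ 0.49025777 -0.2256719   0.193     ]
```

The two views agree. The jug axis is at about (0.482, -0.154) with yaw about -5°, and the mat centre is at about (0.500, 0.154). I'll write a helper that works out the tool-frame deltas.

```bash
cat >> h.py <<'E'
from scipy.spatial.transform import Rotation as Ro
def plan(x,y,z,yaw,start=None,step=0.045,ang=0.14,show=True):
    s=env.observe(); p=s['tool_pos']; r=Ro.from_euler('xyz',s['tcp_rot'])
    T=np.array([x,y,z]); rt=Ro.from_euler('xyz',[np.pi,0,yaw])
    rv=(r.inv()*rt).as_rotvec()   # tool frame
    d=T-p; n=int(max(np.ceil(np.linalg.norm(d)/step),np.ceil(np.linalg.norm(rv)/ang),1)); 
    print("t",round(s['time_s'],2),"pos",np.round(p,4),"rpy",np.round(s['tcp_rot'],4),"F",np.round(s['force'],1),"gap",round(s['finger_gap'],4)," d",np.round(d,4),"rv",np.round(rv,3),"n",n)
    if show:
        for i in range(n):
            rr=r*Ro.from_rotvec(rv*i/n); print(i,"w",np.round(rv/n,3),"d",np.round(rr.inv().apply(d/n),4))
E
python3 -c "
from h import *
plan(.482,-.154,.30,1.484)"
```

```text
t 0.1 pos [0.1818 0.5453 0.2308] rpy [-3.1406e+00 -1.0000e-04  2.8198e+00] F [ 0.   1.  -1.2] gap 0.0856  d [ 0.3002 -0.6993  0.0692] rv [-1.000e-03  1.000e-03  1.336e+00] n 17
0 w [-0.     0.     0.079] d [-0.0298 -0.0334 -0.004 ]
1 w [-0.     0.     0.079] d [-0.0323 -0.031  -0.004 ]
2 w [-0.     0.     0.079] d [-0.0346 -0.0284 -0.004 ]
3 w [-0.     0.     0.079] d [-0.0367 -0.0256 -0.0041]
4 w [-0.     0.     0.079] d [-0.0386 -0.0226 -0.0041]
5 w [-0.     0.     0.079] d [-0.0403 -0.0195 -0.0041]
6 w [-0.     0.     0.079] d [-0.0417 -0.0163 -0.0041]
7 w [-0.     0.     0.079] d [-0.0429 -0.013  -0.0041]
8 w [-0.     0.     0.079] d [-0.0437 -0.0095 -0.0041]
9 w [-0.     0.     0.079] d [-0.0444 -0.0061 -0.0041]
10 w [-0.     0.     0.079] d [-0.0447 -0.0026 -0.0041]
11 w [-0.     0.     0.079] d [-0.0448  0.0009 -0.0041]
12 w [-0.     0.     0.079] d [-0.0445  0.0044 -0.0041]
13 w [-0.     0.     0.079] d [-0.0441  0.0079 -0.0041]
14 w [-0.     0.     0.079] d [-0.0433  0.0114 -0.0041]
15 w [-0.     0.     0.079] d [-0.0423  0.0147 -0.0041]
16 w [-0.     0.     0.079] d [-0.041   0.018  -0.0041]
```

Call:
apply_moves([
  {"wz": 0.08, "dx": -0.028, "dy": -0.032, "dz": -0.018, "gripper": 1},
  {"wz": 0.08, "dx": -0.032, "dy": -0.031, "dz": -0.014, "gripper": 1},
  {"wz": 0.08, "dx": -0.034, "dy": -0.028, "dz": -0.014, "gripper": 1},
  {"wz": 0.08, "dx": -0.036, "dy": -0.026, "dz": -0.014, "gripper": 1},
  {"wz": 0.08, "dx": -0.038, "dy": -0.023, "dz": -0.014, "gripper": 1},
])

```text
schema error: expected keys wx, wy, wz, dx, dy, dz, gripper
```

Call:
apply_moves([
  {"wz": 0.08, "dx": -0.04, "dy": -0.02, "gripper": 1},
  {"wz": 0.08, "dx": -0.042, "dy": -0.016, "gripper": 1},
  {"wz": 0.08, "dx": -0.043, "dy": -0.013, "gripper": 1},
  {"wz": 0.08, "dx": -0.044, "dy": -0.01, "gripper": 1},
  {"wz": 0.08, "dx": -0.044, "dy": -0.006, "gripper": 1},
])

```text
schema error: expected keys wx, wy, wz, dx, dy, dz, gripper
```

```bash
python3 -c "
from h import *
plan(.482,-.154,.28,1.484)"
```

```text
t 0.1 pos [0.1818 0.5453 0.2308] rpy [-3.1406e+00 -1.0000e-04  2.8198e+00] F [ 0.   1.  -1.2] gap 0.0856  d [ 0.3002 -0.6993  0.0492] rv [-1.000e-03  1.000e-03  1.336e+00] n 17
0 w [-0.     0.     0.079] d [-0.0298 -0.0334 -0.0029]
1 w [-0.     0.     0.079] d [-0.0323 -0.031  -0.0029]
2 w [-0.     0.     0.079] d [-0.0346 -0.0284 -0.0029]
3 w [-0.     0.     0.079] d [-0.0367 -0.0256 -0.0029]
4 w [-0.     0.     0.079] d [-0.0386 -0.0226 -0.0029]
5 w [-0.     0.     0.079] d [-0.0403 -0.0195 -0.0029]
6 w [-0.     0.     0.079] d [-0.0417 -0.0163 -0.0029]
7 w [-0.     0.     0.079] d [-0.0429 -0.013  -0.0029]
8 w [-0.     0.     0.079] d [-0.0437 -0.0095 -0.0029]
9 w [-0.     0.     0.079] d [-0.0444 -0.0061 -0.0029]
10 w [-0.     0.     0.079] d [-0.0447 -0.0026 -0.0029]
11 w [-0.     0.     0.079] d [-0.0448  0.0009 -0.0029]
12 w [-0.     0.     0.079] d [-0.0445  0.0044 -0.0029]
13 w [-0.     0.     0.079] d [-0.0441  0.0079 -0.0029]
14 w [-0.     0.     0.079] d [-0.0433  0.0114 -0.0029]
15 w [-0.     0.     0.079] d [-0.0423  0.0147 -0.0029]
16 w [-0.     0.     0.079] d [-0.041   0.018  -0.0029]
```

Every row needs all seven keys.

Call:
apply_moves([
  {"wx": 0, "wy": 0, "wz": 0.08, "dx": -0.028, "dy": -0.032, "dz": -0.018, "gripper": 1},
  {"wx": 0, "wy": 0, "wz": 0.08, "dx": -0.032, "dy": -0.031, "dz": -0.014, "gripper": 1},
  {"wx": 0, "wy": 0, "wz": 0.08, "dx": -0.034, "dy": -0.028, "dz": -0.014, "gripper": 1},
  {"wx": 0, "wy": 0, "wz": 0.08, "dx": -0.036, "dy": -0.026, "dz": -0.014, "gripper": 1},
  {"wx": 0, "wy": 0, "wz": 0.08, "dx": -0.038, "dy": -0.023, "dz": -0.014, "gripper": 1},
])

```text
time_s: 0.6
tool_pos: [0.2649, 0.3379, 0.3024]
tcp_rot: [-3.132, 0.001, 2.413]
force: [2.9, -0.1, 0.2]
finger_gap: 0.0856
```

Call:
apply_moves([
  {"wx": 0, "wy": 0, "wz": 0.08, "dx": -0.04, "dy": -0.02, "dz": 0, "gripper": 1},
  {"wx": 0, "wy": 0, "wz": 0.08, "dx": -0.042, "dy": -0.016, "dz": 0, "gripper": 1},
  {"wx": 0, "wy": 0, "wz": 0.08, "dx": -0.043, "dy": -0.013, "dz": 0, "gripper": 1},
  {"wx": 0, "wy": 0, "wz": 0.08, "dx": -0.044, "dy": -0.01, "dz": 0, "gripper": 1},
  {"wx": 0, "wy": 0, "wz": 0.08, "dx": -0.044, "dy": -0.006, "dz": 0, "gripper": 1},
])

```text
time_s: 1.1
tool_pos: [0.3486, 0.1215, 0.3053]
tcp_rot: [-3.137, 0.005, 1.999]
force: [1.3, 0.3, 0.4]
finger_gap: 0.0851
```

```bash
python3 -c "
from h import *
plan(.482,-.154,.28,1.484)"
```

```text
t 1.1 pos [0.3486 0.1215 0.3053] rpy [-3.1372  0.0049  1.9985] F [1.3 0.3 0.4] gap 0.0851  d [ 0.1334 -0.2755 -0.0253] rv [-0.003  0.006  0.514] n 7
0 w [-0.     0.001  0.073] d [-0.0437  0.001   0.0038]
1 w [-0.     0.001  0.073] d [-0.0435  0.0042  0.0038]
2 w [-0.     0.001  0.073] d [-0.0431  0.0074  0.0038]
3 w [-0.     0.001  0.073] d [-0.0424  0.0106  0.0037]
4 w [-0.     0.001  0.073] d [-0.0415  0.0136  0.0037]
5 w [-0.     0.001  0.073] d [-0.0404  0.0167  0.0037]
6 w [-0.     0.001  0.073] d [-0.0391  0.0196  0.0036]
```

Call:
apply_moves([
  {"wx": 0, "wy": 0.001, "wz": 0.073, "dx": -0.044, "dy": 0.001, "dz": 0.001, "gripper": 1},
  {"wx": 0, "wy": 0.001, "wz": 0.073, "dx": -0.0435, "dy": 0.004, "dz": 0.001, "gripper": 1},
  {"wx": 0, "wy": 0.001, "wz": 0.073, "dx": -0.043, "dy": 0.0075, "dz": 0.001, "gripper": 1},
  {"wx": 0, "wy": 0.001, "wz": 0.073, "dx": -0.0425, "dy": 0.0105, "dz": 0.001, "gripper": 1},
  {"wx": 0, "wy": 0.001, "wz": 0.073, "dx": -0.0415, "dy": 0.0135, "dz": 0.001, "gripper": 1},
])

```text
time_s: 1.6
tool_pos: [0.4433, -0.086, 0.3011]
tcp_rot: [-3.14, 0.001, 1.616]
force: [1.5, 0.4, 0.4]
finger_gap: 0.0852
```

```bash
python3 -c "
from h import *
plan(.482,-.154,.24,1.484)"
```

```text
t 1.6 pos [ 0.4433 -0.086   0.3011] rpy [-3.1405e+00  1.1000e-03  1.6158e+00] F [1.5 0.4 0.4] gap 0.0852  d [ 0.0387 -0.068  -0.0611] rv [-0.001  0.001  0.132] n 3
0 w [-0.     0.     0.044] d [-0.0232  0.0119  0.0204]
1 w [-0.     0.     0.044] d [-0.0227  0.0129  0.0204]
2 w [-0.     0.     0.044] d [-0.0221  0.0139  0.0204]
```

Call:
apply_moves([
  {"wx": 0, "wy": 0, "wz": 0.044, "dx": -0.0232, "dy": 0.012, "dz": 0.005, "gripper": 1},
  {"wx": 0, "wy": 0, "wz": 0.044, "dx": -0.0227, "dy": 0.013, "dz": 0.01, "gripper": 1},
  {"wx": 0, "wy": 0, "wz": 0.044, "dx": -0.0221, "dy": 0.014, "dz": 0.01, "gripper": 1},
  {"wx": 0, "wy": 0, "wz": 0, "dx": 0, "dy": 0, "dz": 0.02, "gripper": 1},
  {"wx": 0, "wy": 0, "wz": 0, "dx": 0, "dy": 0, "dz": 0, "gripper": 1},
])

```text
time_s: 2.1
tool_pos: [0.4837, -0.163, 0.2519]
tcp_rot: [-3.137, 0.0, 1.468]
force: [0.4, 0.1, 1.2]
finger_gap: 0.0852
```

```bash
python3 -c "
from h import *
plan(.482,-.154,.198,1.484)
for n in('top','scene'): cv2.imwrite(f'pics/{n}1.png',env.camera(n))
b=cv2.imread('pics/scene1.png')
cv2.imwrite('pics/c3.png',cv2.resize(b[125:225,100:220],None,fx=6,fy=6,interpolation=cv2.INTER_CUBIC))
"
```

```text
t 2.1 pos [ 0.4837 -0.163   0.2519] rpy [-3.1366e+00  2.0000e-04  1.4680e+00] F [0.4 0.1 1.2] gap 0.0852  d [-0.0017  0.009  -0.0539] rv [-0.005  0.    -0.016] n 2
0 w [-0.003  0.    -0.008] d [ 0.0044 -0.0012  0.027 ]
1 w [-0.003  0.    -0.008] d [ 0.0044 -0.0012  0.027 ]
```

View pics/c3.png

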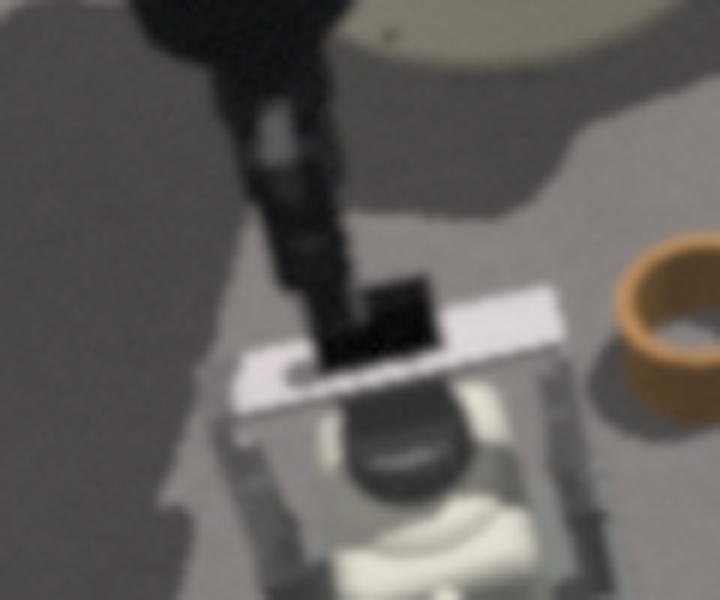

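The fingers are above the fin, about 9 mm too far towards -y. I'll correct that and descend.

Call:
apply_moves([
  {"wx": -0.003, "wy": 0, "wz": -0.016, "dx": 0.0085, "dy": -0.0015, "dz": 0.012, "gripper": 1},
  {"wx": -0.002, "wy": 0, "wz": 0, "dx": 0, "dy": 0, "dz": 0.02, "gripper": 1},
  {"wx": 0, "wy": 0, "wz": 0, "dx": 0, "dy": 0, "dz": 0.012, "gripper": 1},
  {"wx": 0, "wy": 0, "wz": 0, "dx": 0, "dy": 0, "dz": 0.005, "gripper": 1},
  {"wx": 0, "wy": 0, "wz": 0, "dx": 0, "dy": 0, "dz": 0, "gripper": 1},
])

```text
time_s: 2.7
tool_pos: [0.4842, -0.151, 0.2067]
tcp_rot: [3.132, 0.003, 1.491]
force: [0.0, 0.4, 0.3]
finger_gap: 0.0857
```

```bash
python3 -c "
from h import *
plan(.482,-.154,.198,1.484)"
```

```text
t 2.7 pos [ 0.4842 -0.151   0.2067] rpy [3.1321 0.0033 1.4914] F [0.  0.4 0.3] gap 0.0857  d [-0.0022 -0.003  -0.0087] rv [0.009 0.003 0.007] n 1
0 w [0.009 0.003 0.007] d [-0.0032 -0.0021  0.0087]
```

Call:
apply_moves([
  {"wx": 0.005, "wy": 0.002, "wz": 0.004, "dx": -0.002, "dy": -0.0015, "dz": 0.005, "gripper": 1},
  {"wx": 0.001, "wy": 0, "wz": 0, "dx": 0, "dy": 0, "dz": 0.003, "gripper": 1},
  {"wx": 0, "wy": 0, "wz": 0, "dx": 0, "dy": 0, "dz": 0, "gripper": 1},
  {"wx": 0, "wy": 0, "wz": 0, "dx": 0, "dy": 0, "dz": 0, "gripper": 1},
  {"wx": 0, "wy": 0, "wz": 0, "dx": 0, "dy": 0, "dz": 0, "gripper": 1},
])

```text
time_s: 3.2
tool_pos: [0.4831, -0.1532, 0.1999]
tcp_rot: [3.136, 0.002, 1.487]
force: [-0.2, -0.3, 0.2]
finger_gap: 0.0854
```

```bash
python3 -c "
from h import *
plan(.482,-.154,.197,1.484)"
```

```text
t 3.2 pos [ 0.4831 -0.1532  0.1999] rpy [3.1365e+00 1.9000e-03 1.4873e+00] F [-0.2 -0.3  0.2] gap 0.0854  d [-0.0011 -0.0008 -0.0029] rv [0.005 0.002 0.003] n 1
0 w [0.005 0.002 0.003] d [-0.0009 -0.001   0.0029]
```

Call:
apply_moves([
  {"wx": 0.003, "wy": 0.001, "wz": 0.002, "dx": -0.0007, "dy": -0.0007, "dz": 0.002, "gripper": 0.5},
  {"wx": 0.001, "wy": 0, "wz": 0, "dx": 0, "dy": 0, "dz": 0, "gripper": 0.3},
  {"wx": 0, "wy": 0, "wz": 0, "dx": 0, "dy": 0, "dz": 0, "gripper": 0.3},
  {"wx": 0, "wy": 0, "wz": 0, "dx": 0, "dy": 0, "dz": 0, "gripper": 0.3},
  {"wx": 0, "wy": 0, "wz": 0, "dx": 0, "dy": 0, "dz": 0, "gripper": 0.3},
])

```text
time_s: 3.7
tool_pos: [0.4824, -0.154, 0.198]
tcp_rot: [3.14, 0.001, 1.485]
force: [-0.4, -0.2, -1.0]
finger_gap: 0.0254
```

Call:
apply_moves([
  {"wx": 0, "wy": 0, "wz": 0, "dx": 0, "dy": 0, "dz": 0, "gripper": 0},
  {"wx": 0, "wy": 0, "wz": 0, "dx": 0, "dy": 0, "dz": 0, "gripper": 0},
  {"wx": 0, "wy": 0, "wz": 0, "dx": 0, "dy": 0, "dz": 0, "gripper": 0},
  {"wx": 0, "wy": 0, "wz": 0, "dx": 0, "dy": 0, "dz": 0, "gripper": 0},
  {"wx": 0, "wy": 0, "wz": 0, "dx": 0, "dy": 0, "dz": 0, "gripper": 0},
])

```text
time_s: 4.2
tool_pos: [0.4824, -0.1541, 0.1981]
tcp_rot: [3.14, 0.001, 1.485]
force: [-0.8, 0.6, 0.0]
finger_gap: 0.013
```

```bash
python3 -c "
from h import *
plan(.482,-.154,.197,1.484)"
```

```text
t 4.2 pos [ 0.4824 -0.1541  0.1981] rpy [3.1403e+00 1.1000e-03 1.4850e+00] F [-0.8  0.6  0. ] gap 0.013  d [-0.0004  0.0001 -0.0011] rv [0.001 0.001 0.001] n 1
0 w [0.001 0.001 0.001] d [ 0.     -0.0004  0.0011]
```

Gripped: gap 13 mm, side force close to zero, so the jaws are centred on the fin. Pulling straight up.

Call:
apply_moves([
  {"wx": 0, "wy": 0, "wz": 0, "dx": 0, "dy": 0, "dz": -0.004, "gripper": 0},
  {"wx": 0, "wy": 0, "wz": 0, "dx": 0, "dy": 0, "dz": -0.006, "gripper": 0},
  {"wx": 0, "wy": 0, "wz": 0, "dx": 0, "dy": 0, "dz": -0.008, "gripper": 0},
  {"wx": 0, "wy": 0, "wz": 0, "dx": 0, "dy": 0, "dz": -0.008, "gripper": 0},
  {"wx": 0, "wy": 0, "wz": 0, "dx": 0, "dy": 0, "dz": -0.008, "gripper": 0},
])

```text
time_s: 4.7
tool_pos: [0.4821, -0.1538, 0.2338]
tcp_rot: [-3.141, 0.0, 1.485]
force: [0.1, -0.9, -1.3]
finger_gap: 0.0129
```

```bash
python3 -c "
from h import *
plan(.4824,-.154,.275,1.485)"
```

```text
t 4.7 pos [ 0.4821 -0.1538  0.2338] rpy [-3.1413e+00  3.0000e-04  1.4850e+00] F [ 0.1 -0.9 -1.3] gap 0.0129  d [ 0.0003 -0.0002  0.0412] rv [-0.  0.  0.] n 1
0 w [-0.  0.  0.] d [-0.0002  0.0003 -0.0412]
```

Call:
apply_moves([
  {"wx": 0, "wy": 0, "wz": 0, "dx": 0, "dy": 0, "dz": -0.009, "gripper": 0},
  {"wx": 0, "wy": 0, "wz": 0, "dx": 0, "dy": 0, "dz": -0.012, "gripper": 0},
  {"wx": 0, "wy": 0, "wz": 0, "dx": 0, "dy": 0, "dz": -0.012, "gripper": 0},
  {"wx": 0, "wy": 0, "wz": 0, "dx": 0, "dy": 0, "dz": -0.012, "gripper": 0},
  {"wx": 0, "wy": 0, "wz": 0, "dx": 0, "dy": 0, "dz": 0, "gripper": 0},
])

```text
time_s: 5.2
tool_pos: [0.4824, -0.1539, 0.2854]
tcp_rot: [3.139, 0.002, 1.485]
force: [0.3, -0.6, -2.0]
finger_gap: 0.0131
```

```bash
python3 -c "
from h import *
plan(.50,.154,.29,1.485)
for n in('top','scene'): cv2.imwrite(f'pics/{n}2.png',env.camera(n))
b=cv2.imread('pics/scene2.png')
cv2.imwrite('pics/c4.png',cv2.resize(b[105:265,80:240],None,fx=3.7,fy=3.7,interpolation=cv2.INTER_CUBIC))
"
```

```text
t 5.2 pos [ 0.4824 -0.1539  0.2854] rpy [3.1390e+00 1.6000e-03 1.4851e+00] F [ 0.3 -0.6 -2. ] gap 0.0131  d [0.0176 0.3079 0.0046] rv [0.003 0.002 0.   ] n 7
0 w [0. 0. 0.] d [ 0.044  -0.0013 -0.0007]
1 w [0. 0. 0.] d [ 0.044  -0.0013 -0.0007]
2 w [0. 0. 0.] d [ 0.044  -0.0013 -0.0007]
3 w [0. 0. 0.] d [ 0.044  -0.0013 -0.0007]
4 w [0. 0. 0.] d [ 0.044  -0.0013 -0.0007]
5 w [0. 0. 0.] d [ 0.044  -0.0013 -0.0007]
6 w [0. 0. 0.] d [ 0.044  -0.0013 -0.0007]
```

View pics/c4.png

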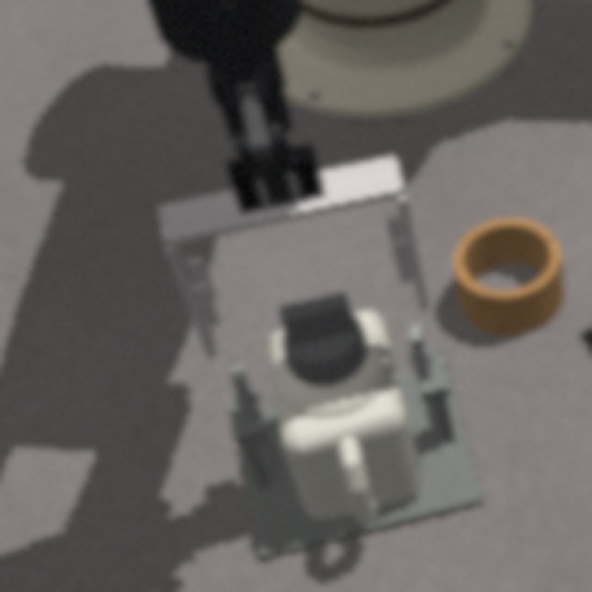

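The guard is clear of the rails, level and held. Before moving sideways I'll go higher, because the cap wing's top is at 0.179 m.

Call:
apply_moves([
  {"wx": 0, "wy": 0, "wz": 0, "dx": 0, "dy": 0, "dz": -0.02, "gripper": 0},
  {"wx": 0, "wy": 0, "wz": 0, "dx": 0, "dy": 0, "dz": -0.02, "gripper": 0},
  {"wx": 0, "wy": 0, "wz": 0, "dx": 0.015, "dy": 0, "dz": -0.002, "gripper": 0},
  {"wx": 0, "wy": 0, "wz": 0, "dx": 0.025, "dy": -0.001, "dz": -0.001, "gripper": 0},
  {"wx": 0, "wy": 0, "wz": 0, "dx": 0.03, "dy": -0.001, "dz": 0, "gripper": 0},
])

```text
time_s: 5.8
tool_pos: [0.4852, -0.0829, 0.3229]
tcp_rot: [-3.135, -0.001, 1.48]
force: [0.4, 0.3, -1.7]
finger_gap: 0.0129
```

Call:
apply_moves([
  {"wx": 0, "wy": 0, "wz": 0, "dx": 0.03, "dy": -0.001, "dz": 0, "gripper": 0},
  {"wx": 0, "wy": 0, "wz": 0, "dx": 0.035, "dy": -0.001, "dz": 0, "gripper": 0},
  {"wx": 0, "wy": 0, "wz": 0, "dx": 0.035, "dy": -0.001, "dz": 0, "gripper": 0},
  {"wx": 0, "wy": 0, "wz": 0, "dx": 0.035, "dy": -0.001, "dz": 0, "gripper": 0},
  {"wx": 0, "wy": 0, "wz": 0, "dx": 0.035, "dy": -0.001, "dz": 0, "gripper": 0},
])

```text
time_s: 6.3
tool_pos: [0.4931, 0.0967, 0.3171]
tcp_rot: [-3.129, -0.002, 1.479]
force: [0.2, 0.3, -2.6]
finger_gap: 0.0131
```

```bash
python3 -c "
from h import *
plan(.50,.154,.23,1.485)
"
```

```text
t 6.3 pos [0.4931 0.0967 0.3171] rpy [-3.1287e+00 -2.3000e-03  1.4791e+00] F [ 0.2  0.3 -2.6] gap 0.0131  d [ 0.0069  0.0573 -0.0871] rv [-0.013 -0.002 -0.006] n 3
0 w [-0.004 -0.001 -0.002] d [0.0192 0.0009 0.0291]
1 w [-0.004 -0.001 -0.002] d [0.0192 0.0008 0.029 ]
2 w [-0.004 -0.001 -0.002] d [0.0192 0.0007 0.029 ]
```

Call:
apply_moves([
  {"wx": -0.004, "wy": -0.001, "wz": -0.002, "dx": 0.02, "dy": 0.0005, "dz": 0.01, "gripper": 0},
  {"wx": -0.004, "wy": -0.001, "wz": -0.002, "dx": 0.015, "dy": 0.0005, "dz": 0.02, "gripper": 0},
  {"wx": -0.003, "wy": 0, "wz": -0.002, "dx": 0.01, "dy": 0.0005, "dz": 0.025, "gripper": 0},
  {"wx": 0, "wy": 0, "wz": 0, "dx": 0.003, "dy": 0, "dz": 0.025, "gripper": 0},
  {"wx": 0, "wy": 0, "wz": 0, "dx": 0, "dy": 0, "dz": 0.015, "gripper": 0},
])

```text
time_s: 6.8
tool_pos: [0.4946, 0.1553, 0.2145]
tcp_rot: [-3.137, -0.001, 1.493]
force: [0.3, -0.5, -2.2]
finger_gap: 0.0131
```

```bash
python3 -c "
from h import *
plan(.50,.154,.127,1.485)
"
```

```text
t 6.8 pos [0.4946 0.1553 0.2145] rpy [-3.1367e+00 -1.4000e-03  1.4929e+00] F [ 0.3 -0.5 -2.2] gap 0.0131  d [ 0.0054 -0.0013 -0.0875] rv [-0.005 -0.001  0.008] n 2
0 w [-0.002 -0.001  0.004] d [-0.0005  0.003   0.0437]
1 w [-0.002 -0.001  0.004] d [-0.0005  0.0029  0.0438]
```

Call:
apply_moves([
  {"wx": -0.003, "wy": -0.001, "wz": 0.004, "dx": 0, "dy": 0.003, "dz": 0.025, "gripper": 0},
  {"wx": -0.002, "wy": 0, "wz": 0.003, "dx": 0, "dy": 0.002, "dz": 0.025, "gripper": 0},
  {"wx": 0, "wy": 0, "wz": 0, "dx": 0, "dy": 0, "dz": 0.016, "gripper": 0},
  {"wx": 0, "wy": 0, "wz": 0, "dx": 0, "dy": 0, "dz": 0.007, "gripper": 0},
  {"wx": 0, "wy": 0, "wz": 0, "dx": 0, "dy": 0, "dz": 0, "gripper": 0},
])

```text
time_s: 7.3
tool_pos: [0.4935, 0.1584, 0.1311]
tcp_rot: [-3.132, 0.001, 1.488]
force: [-0.1, 0.9, -0.9]
finger_gap: 0.0128
```

```bash
python3 -c "
from h import *
plan(.50,.154,.117,1.485)
for n in('top','scene'): cv2.imwrite(f'pics/{n}3.png',env.camera(n))
b=cv2.imread('pics/scene3.png')
cv2.imwrite('pics/c5.png',cv2.resize(b[105:265,210:370],None,fx=3.7,fy=3.7,interpolation=cv2.INTER_CUBIC))
"
```

```text
t 7.3 pos [0.4935 0.1584 0.1311] rpy [-3.1320e+00  1.1000e-03  1.4879e+00] F [-0.1  0.9 -0.9] gap 0.0128  d [ 0.0065 -0.0044 -0.0141] rv [-0.01   0.001  0.003] n 1
0 w [-0.01   0.001  0.003] d [-0.0038  0.007   0.0141]
```

View pics/c5.png

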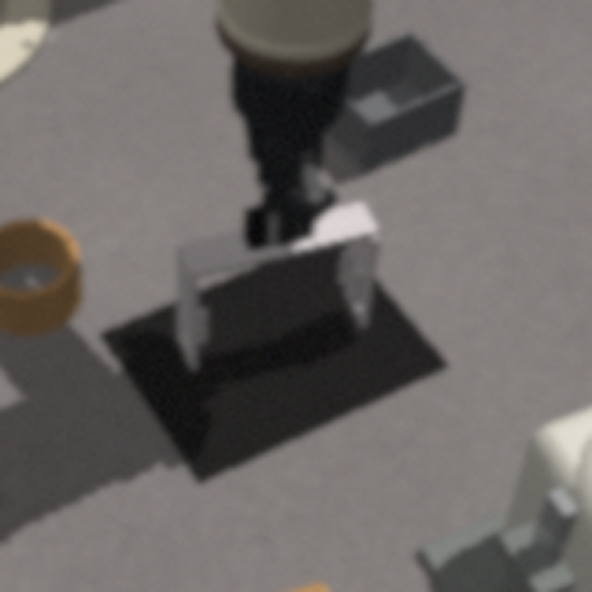

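The guard hangs about 14 mm above the mat with both feet inside its outline. Levelling and lowering gently.

Call:
apply_moves([
  {"wx": -0.006, "wy": 0.001, "wz": 0.002, "dx": -0.002, "dy": 0.004, "dz": 0.003, "gripper": 0},
  {"wx": -0.002, "wy": 0, "wz": 0, "dx": -0.001, "dy": 0.002, "dz": 0.003, "gripper": 0},
  {"wx": 0, "wy": 0, "wz": 0, "dx": 0, "dy": 0, "dz": 0.002, "gripper": 0},
  {"wx": 0, "wy": 0, "wz": 0, "dx": 0, "dy": 0, "dz": 0.001, "gripper": 0},
  {"wx": 0, "wy": 0, "wz": 0, "dx": 0, "dy": 0, "dz": 0.001, "gripper": 0},
])

```text
time_s: 7.9
tool_pos: [0.5018, 0.1547, 0.1245]
tcp_rot: [3.136, -0.001, 1.485]
force: [0.3, -0.1, -1.7]
finger_gap: 0.0131
```

```bash
python3 -c "
from h import *
plan(.50,.154,.117,1.485)
"
```

```text
t 7.9 pos [0.5018 0.1547 0.1245] rpy [ 3.1361e+00 -1.5000e-03  1.4852e+00] F [ 0.3 -0.1 -1.7] gap 0.0131  d [-0.0018 -0.0007 -0.0075] rv [ 0.006 -0.001  0.   ] n 1
0 w [ 0.006 -0.001  0.   ] d [-0.0008 -0.0018  0.0074]
```

Call:
apply_moves([
  {"wx": 0.003, "wy": 0, "wz": 0, "dx": 0, "dy": 0, "dz": 0.003, "gripper": 0},
  {"wx": 0.001, "wy": 0, "wz": 0, "dx": 0, "dy": 0, "dz": 0.002, "gripper": 0},
  {"wx": 0, "wy": 0, "wz": 0, "dx": 0, "dy": 0, "dz": 0.0015, "gripper": 0},
  {"wx": 0, "wy": 0, "wz": 0, "dx": 0, "dy": 0, "dz": 0.001, "gripper": 0},
  {"wx": 0, "wy": 0, "wz": 0, "dx": 0, "dy": 0, "dz": 0, "gripper": 0},
])

```text
time_s: 8.4
tool_pos: [0.5023, 0.155, 0.1173]
tcp_rot: [3.139, -0.002, 1.485]
force: [-0.5, -0.4, -1.1]
finger_gap: 0.0128
```

```bash
python3 -c "
from h import *
plan(.50,.154,.117,1.485)
"
```

```text
t 8.4 pos [0.5023 0.155  0.1173] rpy [ 3.1391e+00 -2.3000e-03  1.4854e+00] F [-0.5 -0.4 -1.1] gap 0.0128  d [-0.0023 -0.001  -0.0003] rv [ 0.003 -0.002  0.   ] n 1
0 w [ 0.003 -0.002  0.   ] d [-0.0012 -0.0022  0.0002]
```

Call:
apply_moves([
  {"wx": 0.001, "wy": -0.001, "wz": 0, "dx": 0, "dy": 0, "dz": 0.001, "gripper": 0},
  {"wx": 0, "wy": 0, "wz": 0, "dx": 0, "dy": 0, "dz": 0.0005, "gripper": 0},
  {"wx": 0, "wy": 0, "wz": 0, "dx": 0, "dy": 0, "dz": 0, "gripper": 0},
  {"wx": 0, "wy": 0, "wz": 0, "dx": 0, "dy": 0, "dz": 0, "gripper": 0},
  {"wx": 0, "wy": 0, "wz": 0, "dx": 0, "dy": 0, "dz": 0, "gripper": 0},
])

```text
time_s: 8.9
tool_pos: [0.5027, 0.1553, 0.1172]
tcp_rot: [3.138, -0.002, 1.486]
force: [-0.9, 0.3, -0.3]
finger_gap: 0.0131
```

```bash
python3 -c "
from h import *
plan(.50,.154,.117,1.485)
for n in('top','scene'): cv2.imwrite(f'pics/{n}4.png',env.camera(n))
b=cv2.imread('pics/scene4.png')
cv2.imwrite('pics/c6.png',cv2.resize(b[145:245,230:340],None,fx=5.5,fy=5.5,interpolation=cv2.INTER_CUBIC))
"
```

```text
t 8.9 pos [0.5027 0.1553 0.1172] rpy [ 3.1382e+00 -1.8000e-03  1.4855e+00] F [-0.9  0.3 -0.3] gap 0.0131  d [-0.0027 -0.0013 -0.0002] rv [ 0.003 -0.002  0.001] n 1
0 w [ 0.003 -0.002  0.001] d [-0.0016 -0.0026  0.0001]
```

View pics/c6.png

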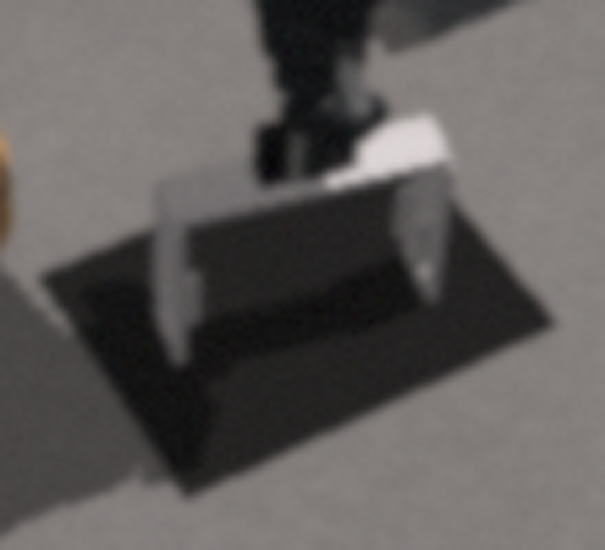

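z stopped at 0.1172 although I commanded it lower, which suggests the feet are down. A small push will confirm it.

Call:
apply_moves([
  {"wx": 0, "wy": 0, "wz": 0, "dx": 0, "dy": 0, "dz": 0.001, "gripper": 0},
  {"wx": 0, "wy": 0, "wz": 0, "dx": 0, "dy": 0, "dz": 0.0015, "gripper": 0},
  {"wx": 0, "wy": 0, "wz": 0, "dx": 0, "dy": 0, "dz": 0.0015, "gripper": 0},
  {"wx": 0, "wy": 0, "wz": 0, "dx": 0, "dy": 0, "dz": 0.0015, "gripper": 0},
  {"wx": 0, "wy": 0, "wz": 0, "dx": 0, "dy": 0, "dz": 0.0015, "gripper": 0},
])

```text
time_s: 9.5
tool_pos: [0.5038, 0.1554, 0.1171]
tcp_rot: [3.133, -0.002, 1.486]
force: [-10.6, -1.4, 24.6]
finger_gap: 0.0131
```

Contact confirmed at 25 N. I'll relieve the push, then open.

Call:
apply_moves([
  {"wx": 0, "wy": 0, "wz": 0, "dx": 0, "dy": 0, "dz": 0, "gripper": 0},
  {"wx": 0.004, "wy": 0, "wz": 0, "dx": 0, "dy": 0, "dz": 0, "gripper": 0},
  {"wx": 0.002, "wy": 0, "wz": 0, "dx": 0, "dy": 0, "dz": 0, "gripper": 0},
  {"wx": 0, "wy": 0, "wz": 0, "dx": 0, "dy": 0, "dz": 0, "gripper": 0},
  {"wx": 0, "wy": 0, "wz": 0, "dx": 0, "dy": 0, "dz": 0, "gripper": 0},
])

```text
time_s: 10.0
tool_pos: [0.504, 0.1555, 0.1172]
tcp_rot: [3.139, -0.003, 1.486]
force: [-0.0, 1.7, 2.3]
finger_gap: 0.0131
```

Call:
apply_moves([
  {"wx": 0, "wy": 0, "wz": 0, "dx": 0, "dy": 0, "dz": 0, "gripper": 0.3},
  {"wx": 0, "wy": 0, "wz": 0, "dx": 0, "dy": 0, "dz": 0, "gripper": 0.5},
  {"wx": 0, "wy": 0, "wz": 0, "dx": 0, "dy": 0, "dz": 0, "gripper": 0.6},
  {"wx": 0, "wy": 0, "wz": 0, "dx": 0, "dy": 0, "dz": 0, "gripper": 0.8},
  {"wx": 0, "wy": 0, "wz": 0, "dx": 0, "dy": 0, "dz": 0, "gripper": 0.8},
])

```text
time_s: 10.5
tool_pos: [0.504, 0.1553, 0.1169]
tcp_rot: [3.139, -0.002, 1.486]
force: [-0.5, -0.0, -0.8]
finger_gap: 0.0685
```

Call:
apply_moves([
  {"wx": 0, "wy": 0, "wz": 0, "dx": 0, "dy": 0, "dz": -0.01, "gripper": 0.8},
  {"wx": 0, "wy": 0, "wz": 0, "dx": 0, "dy": 0, "dz": -0.025, "gripper": 0.8},
  {"wx": 0, "wy": 0, "wz": 0, "dx": 0, "dy": 0, "dz": -0.04, "gripper": 0.8},
  {"wx": 0, "wy": 0, "wz": 0, "dx": 0, "dy": 0, "dz": -0.045, "gripper": 0.8},
  {"wx": 0, "wy": 0, "wz": 0, "dx": -0.005, "dy": 0, "dz": -0.035, "gripper": 0.8},
])

```text
time_s: 11.0
tool_pos: [0.5009, 0.1498, 0.2751]
tcp_rot: [-3.136, -0.001, 1.486]
force: [0.4, -0.2, -0.2]
finger_gap: 0.0682
```

```bash
python3 -c "
from h import *
plan(.4824,-.154,.26,1.485)
for n in('top','scene'): cv2.imwrite(f'pics/{n}5.png',env.camera(n))
b=cv2.imread('pics/scene5.png');a=cv2.imread('pics/top5.png')
f=lambda i,s:cv2.resize(i,None,fx=s,fy=s,interpolation=cv2.INTER_CUBIC)
cv2.imwrite('pics/c7.png',np.vstack([np.hstack([f(b[145:245,230:340],3.5),f(b[165:265,115:225],3.5)]),np.hstack([f(a[160:260,180:290],3.5),f(a[160:260,285:395],3.5)])])[:600])
"
```

```text
t 11.0 pos [0.5009 0.1498 0.2751] rpy [-3.1359e+00 -6.0000e-04  1.4861e+00] F [ 0.4 -0.2 -0.2] gap 0.0682  d [-0.0185 -0.3038 -0.0151] rv [-0.006 -0.001  0.001] n 7
0 w [-0.001 -0.     0.   ] d [-0.0435  0.001   0.0021]
1 w [-0.001 -0.     0.   ] d [-0.0435  0.0011  0.0021]
2 w [-0.001 -0.     0.   ] d [-0.0435  0.0011  0.0021]
3 w [-0.001 -0.     0.   ] d [-0.0435  0.0011  0.0021]
4 w [-0.001 -0.     0.   ] d [-0.0435  0.0011  0.0022]
5 w [-0.001 -0.     0.   ] d [-0.0435  0.0011  0.0022]
6 w [-0.001 -0.     0.   ] d [-0.0435  0.0011  0.0022]
```

View pics/c7.png

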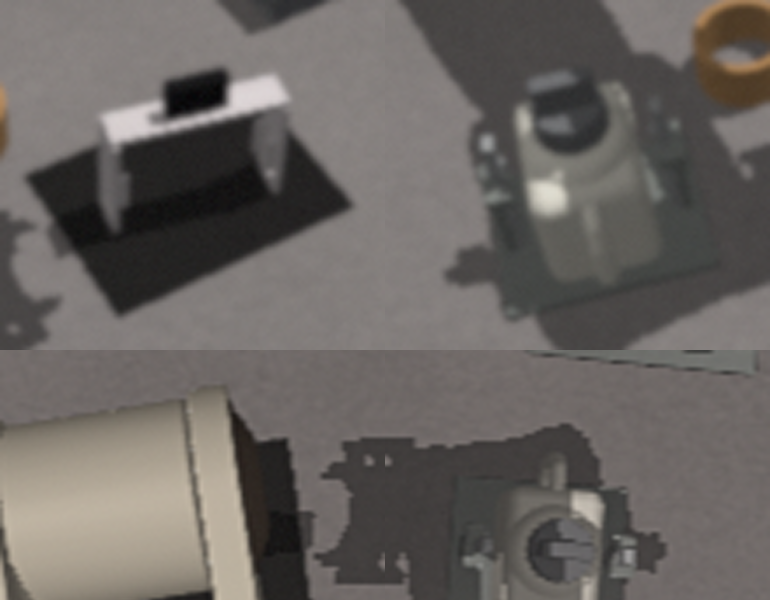

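The guard stands upright inside the mat. The cap and its wing are now visible, so I'll measure the wing.

```bash
python3 -c "
from h import *
a=cv2.imread('pics/top5.png');b=cv2.imread('pics/scene5.png')
f=lambda i,s:cv2.resize(i,None,fx=s,fy=s,interpolation=cv2.INTER_CUBIC)
cv2.imwrite('pics/c8.png',np.hstack([f(a[195:235,315:360],8),f(b[180:220,140:185],8)]))
for y in (-.022,0,.022): 
  X=np.array([.4824,-.154,.179])+y*np.array([.087,.996,0]); print(y,(proj('top',X)-[315,195]+.5)*8,(proj('scene',X)-[140,180]+.5)*8)
"
```

```text
-0.022 [237.70955141 181.38917155] [123.80670877  79.79537109]
0 [175.39844033 176.6686375 ] [197.68977783  62.88714423]
0.022 [113.12704105 171.95111192] [270.99413759  46.11135566]
```

View pics/c8.png

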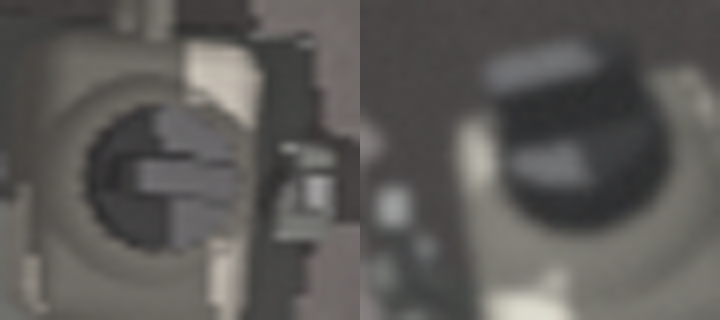

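The predicted wing ends match the image in both views, so the axis holds at (0.4824, -0.154). Moving over the cap.

Call:
apply_moves([
  {"wx": -0.002, "wy": 0, "wz": 0, "dx": -0.035, "dy": 0.001, "dz": 0.001, "gripper": 0.8},
  {"wx": -0.002, "wy": 0, "wz": 0, "dx": -0.044, "dy": 0.001, "dz": 0.001, "gripper": 0.8},
  {"wx": -0.001, "wy": 0, "wz": 0, "dx": -0.045, "dy": 0.001, "dz": 0.002, "gripper": 0.8},
  {"wx": 0, "wy": 0, "wz": 0, "dx": -0.045, "dy": 0.001, "dz": 0.002, "gripper": 0.8},
  {"wx": 0, "wy": 0, "wz": 0, "dx": -0.044, "dy": 0.001, "dz": 0.002, "gripper": 0.8},
])

```text
time_s: 11.6
tool_pos: [0.4886, -0.0654, 0.2725]
tcp_rot: [3.132, -0.003, 1.494]
force: [1.2, -0.4, -0.1]
finger_gap: 0.0682
```

```bash
python3 -c "
from h import *
plan(.4824,-.154,.24,1.485)
"
```

```text
t 11.6 pos [ 0.4886 -0.0654  0.2725] rpy [ 3.1318e+00 -2.8000e-03  1.4938e+00] F [ 1.2 -0.4 -0.1] gap 0.0682  d [-0.0062 -0.0886 -0.0325] rv [ 0.01  -0.003  0.009] n 3
0 w [ 0.003 -0.001  0.003] d [-0.0296  0.0001  0.0108]
1 w [ 0.003 -0.001  0.003] d [-0.0296  0.0002  0.0108]
2 w [ 0.003 -0.001  0.003] d [-0.0296  0.0003  0.0108]
```

Call:
apply_moves([
  {"wx": 0.003, "wy": -0.001, "wz": 0.003, "dx": -0.035, "dy": 0, "dz": 0.005, "gripper": 0.8},
  {"wx": 0.003, "wy": -0.001, "wz": 0.003, "dx": -0.025, "dy": 0, "dz": 0.012, "gripper": 0.8},
  {"wx": 0.003, "wy": -0.001, "wz": 0.003, "dx": -0.013, "dy": 0, "dz": 0.012, "gripper": 0.8},
  {"wx": 0, "wy": 0, "wz": 0, "dx": -0.004, "dy": 0, "dz": 0.008, "gripper": 0.8},
  {"wx": 0, "wy": 0, "wz": 0, "dx": 0, "dy": 0, "dz": 0, "gripper": 0.8},
])

```text
time_s: 12.1
tool_pos: [0.4807, -0.1491, 0.2346]
tcp_rot: [3.141, 0.001, 1.479]
force: [0.0, 0.9, -0.2]
finger_gap: 0.068
```

```bash
python3 -c "
from h import *
plan(.4824,-.154,.19,1.485)
"
```

```text
t 12.1 pos [ 0.4807 -0.1491  0.2346] rpy [3.1409e+00 7.0000e-04 1.4785e+00] F [ 0.   0.9 -0.2] gap 0.068  d [ 0.0017 -0.0049 -0.0446] rv [ 0.001  0.001 -0.006] n 1
0 w [ 0.001  0.001 -0.006] d [-0.0047  0.0021  0.0446]
```

Call:
apply_moves([
  {"wx": 0, "wy": 0, "wz": -0.005, "dx": -0.004, "dy": 0.0015, "dz": 0.015, "gripper": 0.8},
  {"wx": 0, "wy": 0, "wz": 0, "dx": 0, "dy": 0, "dz": 0.02, "gripper": 0.8},
  {"wx": 0, "wy": 0, "wz": 0, "dx": 0, "dy": 0, "dz": 0.018, "gripper": 0.8},
  {"wx": 0, "wy": 0, "wz": 0, "dx": 0, "dy": 0, "dz": 0.01, "gripper": 0.8},
  {"wx": 0, "wy": 0, "wz": 0, "dx": 0, "dy": 0, "dz": 0, "gripper": 0.8},
])

```text
time_s: 12.6
tool_pos: [0.4837, -0.148, 0.172]
tcp_rot: [3.138, 0.0, 1.49]
force: [-0.3, 0.4, -0.3]
finger_gap: 0.0686
```

```bash
python3 -c "
from h import *
plan(.4824,-.154,.156,1.485)
"
```

```text
t 12.6 pos [ 0.4837 -0.148   0.172 ] rpy [3.1377e+00 4.0000e-04 1.4896e+00] F [-0.3  0.4 -0.3] gap 0.0686  d [-0.0013 -0.006  -0.016 ] rv [0.004 0.    0.005] n 1
0 w [0.004 0.    0.005] d [-0.0061 -0.0009  0.016 ]
```

Call:
apply_moves([
  {"wx": 0.002, "wy": 0, "wz": 0.002, "dx": -0.004, "dy": -0.0006, "dz": 0.006, "gripper": 0.8},
  {"wx": 0.001, "wy": 0, "wz": 0, "dx": -0.002, "dy": 0, "dz": 0.005, "gripper": 0.8},
  {"wx": 0, "wy": 0, "wz": 0, "dx": 0, "dy": 0, "dz": 0.003, "gripper": 0.8},
  {"wx": 0, "wy": 0, "wz": 0, "dx": 0, "dy": 0, "dz": 0.001, "gripper": 0.8},
  {"wx": 0, "wy": 0, "wz": 0, "dx": 0, "dy": 0, "dz": 0, "gripper": 0.8},
])

```text
time_s: 13.1
tool_pos: [0.4838, -0.154, 0.1585]
tcp_rot: [3.138, 0.001, 1.489]
force: [-0.4, 0.1, -0.1]
finger_gap: 0.0684
```

```bash
python3 -c "
from h import *
plan(.4824,-.154,.155,1.485)
"
```

```text
t 13.1 pos [ 0.4838 -0.154   0.1585] rpy [3.1379e+00 1.4000e-03 1.4886e+00] F [-0.4  0.1 -0.1] gap 0.0684  d [-0.0014 -0.     -0.0035] rv [0.004 0.001 0.004] n 1
0 w [0.004 0.001 0.004] d [-0.0001 -0.0014  0.0034]
```

Call:
apply_moves([
  {"wx": 0.003, "wy": 0.001, "wz": 0.002, "dx": 0, "dy": -0.001, "dz": 0.0025, "gripper": 0.8},
  {"wx": 0.001, "wy": 0, "wz": 0.001, "dx": 0, "dy": 0, "dz": 0.001, "gripper": 0.5},
  {"wx": 0, "wy": 0, "wz": 0, "dx": 0, "dy": 0, "dz": 0, "gripper": 0.3},
  {"wx": 0, "wy": 0, "wz": 0, "dx": 0, "dy": 0, "dz": 0, "gripper": 0.25},
  {"wx": 0, "wy": 0, "wz": 0, "dx": 0, "dy": 0, "dz": 0, "gripper": 0.25},
])

```text
time_s: 13.6
tool_pos: [0.4828, -0.154, 0.1552]
tcp_rot: [-3.142, 0.001, 1.485]
force: [0.0, 0.2, 1.2]
finger_gap: 0.0214
```

```bash
python3 -c "
from h import *
plan(.4824,-.154,.155,1.485)
"
```

```text
t 13.6 pos [ 0.4828 -0.154   0.1552] rpy [-3.1416e+00  6.0000e-04  1.4852e+00] F [0.  0.2 1.2] gap 0.0214  d [-0.0004 -0.     -0.0002] rv [-0.     0.001  0.   ] n 1
0 w [-0.     0.001  0.   ] d [-0.     -0.0004  0.0002]
```

Call:
apply_moves([
  {"wx": 0, "wy": 0, "wz": 0, "dx": 0, "dy": 0, "dz": 0, "gripper": 0},
  {"wx": 0, "wy": 0, "wz": 0, "dx": 0, "dy": 0, "dz": 0, "gripper": 0},
  {"wx": 0, "wy": 0, "wz": 0, "dx": 0, "dy": 0, "dz": 0, "gripper": 0},
  {"wx": 0, "wy": 0, "wz": 0, "dx": 0, "dy": 0, "dz": 0, "gripper": 0},
  {"wx": 0, "wy": 0, "wz": 0, "dx": 0, "dy": 0, "dz": 0, "gripper": 0},
])

```text
time_s: 14.1
tool_pos: [0.4827, -0.154, 0.1555]
tcp_rot: [-3.141, 0.001, 1.485]
force: [-0.9, 0.4, 0.6]
finger_gap: 0.0127
```

```bash
python3 -c "
from h import *
plan(.4824,-.154,.155,1.485)
for n in('top','scene'): cv2.imwrite(f'pics/{n}6.png',env.camera(n))
b=cv2.imread('pics/scene6.png')
cv2.imwrite('pics/c9.png',cv2.resize(b[145:245,120:220],None,fx=5.5,fy=5.5,interpolation=cv2.INTER_CUBIC))
"
```

```text
t 14.1 pos [ 0.4827 -0.154   0.1555] rpy [-3.1414e+00  7.0000e-04  1.4852e+00] F [-0.9  0.4  0.6] gap 0.0127  d [-0.0003 -0.     -0.0005] rv [-0.     0.001  0.   ] n 1
0 w [-0.     0.001  0.   ] d [-0.0001 -0.0003  0.0005]
```

View pics/c9.png

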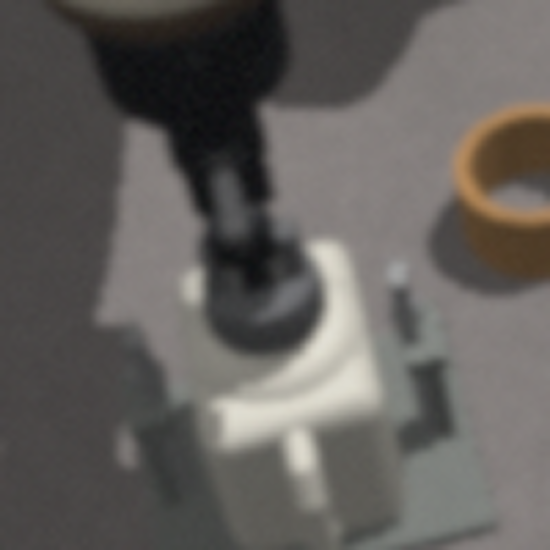

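The wing is gripped (gap 12.7 mm) with locked TCP z = 0.1555. I'll press towards about 0.149.

Call:
apply_moves([
  {"wx": 0, "wy": 0, "wz": 0, "dx": 0, "dy": 0, "dz": 0.002, "gripper": 0},
  {"wx": 0, "wy": 0, "wz": 0, "dx": 0, "dy": 0, "dz": 0.002, "gripper": 0},
  {"wx": 0, "wy": 0, "wz": 0, "dx": 0, "dy": 0, "dz": 0.002, "gripper": 0},
  {"wx": 0, "wy": 0, "wz": 0, "dx": 0, "dy": 0, "dz": 0.002, "gripper": 0},
  {"wx": 0, "wy": 0, "wz": 0, "dx": 0, "dy": 0, "dz": 0.001, "gripper": 0},
])

```text
time_s: 14.7
tool_pos: [0.4828, -0.154, 0.1481]
tcp_rot: [3.14, 0.001, 1.485]
force: [-5.5, 1.4, 12.3]
finger_gap: 0.0126
```

```bash
python3 -c "
from h import *
plan(.4827,-.154,.149,1.485)
"
```

```text
t 14.7 pos [ 0.4828 -0.154   0.1481] rpy [3.1404e+00 1.3000e-03 1.4854e+00] F [-5.5  1.4 12.3] gap 0.0126  d [-0.0001 -0.      0.0009] rv [0.001 0.001 0.   ] n 1
0 w [0.001 0.001 0.   ] d [-0.     -0.0001 -0.0009]
```

It's about 7.4 mm down at 12 N, near the hard stop. I'll start turning with a small down bias.

Call:
apply_moves([
  {"wx": 0, "wy": 0, "wz": -0.04, "dx": 0, "dy": 0, "dz": 0.0006, "gripper": 0},
  {"wx": 0, "wy": 0, "wz": -0.07, "dx": 0, "dy": 0, "dz": 0.0006, "gripper": 0},
  {"wx": 0, "wy": 0, "wz": -0.07, "dx": 0, "dy": 0, "dz": 0.0006, "gripper": 0},
  {"wx": 0, "wy": 0, "wz": -0.07, "dx": 0, "dy": 0, "dz": 0.0006, "gripper": 0},
  {"wx": 0, "wy": 0, "wz": -0.07, "dx": 0, "dy": 0, "dz": 0.0006, "gripper": 0},
])

```text
time_s: 15.2
tool_pos: [0.4828, -0.1538, 0.148]
tcp_rot: [3.139, 0.003, 1.816]
force: [-5.5, 2.4, 11.4]
finger_gap: 0.0128
```

```bash
python3 -c "
from h import *
plan(.4827,-.154,.149,1.485+1.309,show=False); print(env.observe()['ft_torque'])
"
```

```text
t 15.2 pos [ 0.4828 -0.1538  0.148 ] rpy [3.1394e+00 2.8000e-03 1.8157e+00] F [-5.5  2.4 11.4] gap 0.0128  d [-0.0001 -0.0002  0.001 ] rv [ 0.001  0.004 -0.978] n 7
[ 0.37480274  1.06538638 -0.06430646]
```

Call:
apply_moves([
  {"wx": 0, "wy": 0.001, "wz": -0.09, "dx": 0, "dy": 0, "dz": 0.0005, "gripper": 0},
  {"wx": 0, "wy": 0.001, "wz": -0.1, "dx": 0, "dy": 0, "dz": 0.0005, "gripper": 0},
  {"wx": 0, "wy": 0, "wz": -0.1, "dx": 0, "dy": 0, "dz": 0.0005, "gripper": 0},
  {"wx": 0, "wy": 0, "wz": -0.1, "dx": 0, "dy": 0, "dz": 0.0005, "gripper": 0},
  {"wx": 0, "wy": 0, "wz": -0.1, "dx": 0, "dy": 0, "dz": 0.0005, "gripper": 0},
])

```text
time_s: 15.7
tool_pos: [0.4831, -0.1541, 0.1483]
tcp_rot: [3.14, 0.005, 2.325]
force: [-2.9, 0.4, 9.7]
finger_gap: 0.0127
```

```bash
python3 -c "
from h import *
plan(.4827,-.154,.149,1.485+1.309,show=False); print(env.observe()['ft_torque'])
"
```

```text
t 15.7 pos [ 0.4831 -0.1541  0.1483] rpy [3.1396 0.0045 2.3252] F [-2.9  0.4  9.7] gap 0.0127  d [-0.0004  0.0001  0.0007] rv [ 0.001  0.005 -0.469] n 4
[ 0.26033081  0.60678539 -0.0857856 ]
```

Call:
apply_moves([
  {"wx": 0, "wy": 0.002, "wz": -0.1, "dx": 0, "dy": 0, "dz": 0.0006, "gripper": 0},
  {"wx": 0, "wy": 0.001, "wz": -0.1, "dx": 0, "dy": 0, "dz": 0.0006, "gripper": 0},
  {"wx": 0, "wy": 0, "wz": -0.1, "dx": 0, "dy": 0, "dz": 0.0006, "gripper": 0},
  {"wx": 0, "wy": 0, "wz": -0.09, "dx": 0, "dy": 0, "dz": 0.0006, "gripper": 0},
  {"wx": 0, "wy": 0, "wz": -0.05, "dx": 0, "dy": 0, "dz": 0.0006, "gripper": 0},
])

```text
time_s: 16.2
tool_pos: [0.484, -0.1542, 0.1482]
tcp_rot: [3.14, 0.006, 2.786]
force: [-5.1, 4.0, 11.3]
finger_gap: 0.013
```

```bash
python3 -c "
from h import *
plan(.4827,-.154,.149,1.485+1.309,show=False); print(env.observe()['ft_torque'])
for n in('top','scene'): cv2.imwrite(f'pics/{n}7.png',env.camera(n))
b=cv2.imread('pics/scene7.png')
cv2.imwrite('pics/c10.png',cv2.resize(b[145:245,120:220],None,fx=5.5,fy=5.5,interpolation=cv2.INTER_CUBIC))
"
```

```text
t 16.2 pos [ 0.484  -0.1542  0.1482] rpy [3.1404 0.0064 2.7861] F [-5.1  4.  11.3] gap 0.013  d [-0.0013  0.0002  0.0008] rv [ 0.001  0.006 -0.008] n 1
[ 0.74692071  0.93206434 -0.0521438 ]
```

View pics/c10.png

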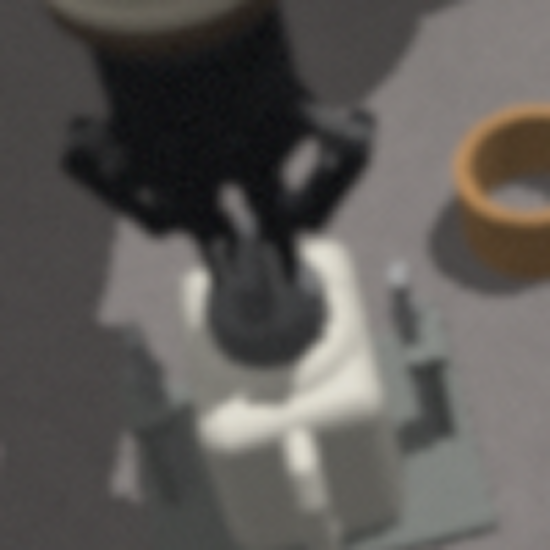

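It has turned 74.5° while held down, and the wing turned with the gripper. Lifting straight up.

Call:
apply_moves([
  {"wx": 0, "wy": 0, "wz": 0, "dx": 0, "dy": 0, "dz": -0.002, "gripper": 0},
  {"wx": 0, "wy": 0.002, "wz": 0, "dx": 0, "dy": 0, "dz": -0.004, "gripper": 0},
  {"wx": 0, "wy": 0.002, "wz": 0, "dx": 0, "dy": 0, "dz": -0.005, "gripper": 0},
  {"wx": 0, "wy": 0, "wz": 0, "dx": 0, "dy": 0, "dz": -0.006, "gripper": 0},
  {"wx": 0, "wy": 0, "wz": 0, "dx": 0, "dy": 0, "dz": -0.006, "gripper": 0},
])

```text
time_s: 16.8
tool_pos: [0.4838, -0.1541, 0.1721]
tcp_rot: [3.14, 0.001, 2.785]
force: [-0.0, -0.6, 0.6]
finger_gap: 0.0127
```

```bash
python3 -c "
from h import *
plan(.4827,-.154,.2355,1.485+1.309)
"
```

```text
t 16.8 pos [ 0.4838 -0.1541  0.1721] rpy [3.1404e+00 1.5000e-03 2.7847e+00] F [-0.  -0.6  0.6] gap 0.0127  d [-0.0011  0.0001  0.0634] rv [ 0.001  0.001 -0.009] n 2
0 w [ 0.001  0.001 -0.005] d [ 0.0005 -0.0001 -0.0317]
1 w [ 0.001  0.001 -0.005] d [ 0.0005 -0.0001 -0.0317]
```

Free: no force. The cap was centred on the neck with TCP at (0.4839, -0.1541), so I'll keep that xy and go to z = 0.2355.

Call:
apply_moves([
  {"wx": 0, "wy": 0, "wz": 0, "dx": 0, "dy": 0, "dz": -0.009, "gripper": 0},
  {"wx": 0, "wy": 0, "wz": 0, "dx": 0, "dy": 0, "dz": -0.014, "gripper": 0},
  {"wx": 0, "wy": 0, "wz": 0, "dx": 0, "dy": 0, "dz": -0.015, "gripper": 0},
  {"wx": 0, "wy": 0, "wz": 0, "dx": 0, "dy": 0, "dz": -0.012, "gripper": 0},
  {"wx": 0, "wy": 0, "wz": 0, "dx": 0, "dy": 0, "dz": -0.006, "gripper": 0},
])

```text
time_s: 17.3
tool_pos: [0.4839, -0.1542, 0.2337]
tcp_rot: [3.14, 0.003, 2.785]
force: [-0.5, 0.3, -0.3]
finger_gap: 0.013
```

```bash
python3 -c "
from h import *
plan(.4839,-.1541,.2355,2.785)
"
```

```text
t 17.3 pos [ 0.4839 -0.1542  0.2337] rpy [3.1404e+00 2.8000e-03 2.7847e+00] F [-0.5  0.3 -0.3] gap 0.013  d [0.     0.0001 0.0018] rv [ 0.001  0.003 -0.   ] n 1
0 w [ 0.001  0.003 -0.   ] d [-0.      0.0001 -0.0018]
```

Call:
apply_moves([
  {"wx": 0, "wy": 0.002, "wz": 0, "dx": 0, "dy": 0, "dz": -0.001, "gripper": 0},
  {"wx": 0, "wy": 0, "wz": 0, "dx": 0, "dy": 0, "dz": 0, "gripper": 0},
  {"wx": 0, "wy": 0, "wz": 0, "dx": 0, "dy": 0, "dz": 0, "gripper": 0},
  {"wx": 0, "wy": 0, "wz": 0, "dx": 0, "dy": 0, "dz": 0, "gripper": 0},
  {"wx": 0, "wy": 0, "wz": 0, "dx": 0, "dy": 0, "dz": 0, "gripper": 0},
])

```text
time_s: 17.8
tool_pos: [0.4837, -0.1541, 0.2345]
tcp_rot: [3.14, 0.0, 2.785]
force: [-0.3, 0.2, -1.3]
finger_gap: 0.0127
```

```bash
python3 -c "
from h import *
plan(.4839,-.1541,.2355,2.785)
for n in('top','scene'): cv2.imwrite(f'pics/{n}8.png',env.camera(n))
b=cv2.imread('pics/scene8.png')
cv2.imwrite('pics/c11.png',cv2.resize(b[105:265,120:340],None,fx=3.6,fy=3.6,interpolation=cv2.INTER_CUBIC))
"
```

```text
t 17.8 pos [ 0.4837 -0.1541  0.2345] rpy [3.1404 0.     2.7847] F [-0.3  0.2 -1.3] gap 0.0127  d [0.0002 0.     0.001 ] rv [ 0.001  0.    -0.   ] n 1
0 w [ 0.001  0.    -0.   ] d [-0.0002  0.0001 -0.001 ]
```

View pics/c11.png

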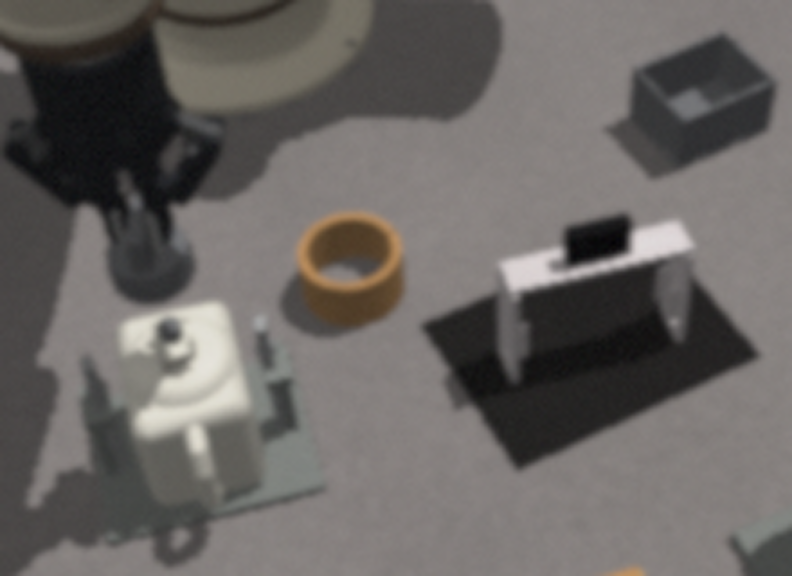

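View pics/top8.png

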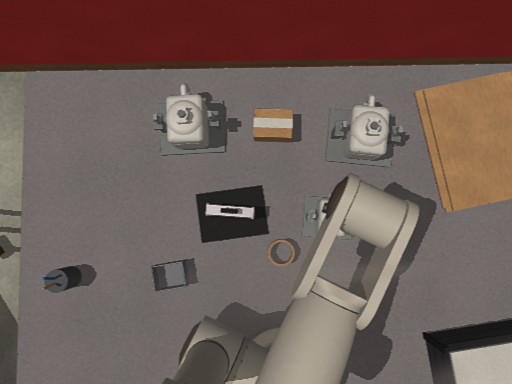

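The cap is held level above the open neck, with the plunger visible. The guard stands on the mat, and the tape, bin and carton are at the same pixels as before. Handing in.

```bash
python3 -c "
from cell import env
print(env.close_job())
"
```

```text
the job is handed in; nothing more can be done
None
```

The whole job is done and handed in at 17.9 s on the robot's clock, well inside the 64 s limit.

- **Guard:** I pulled it straight up off the catches and lowered it until its feet touched the mat. I confirmed contact with a short push that reached 25 N, relieved it, then let go. The last pictures show it standing upright inside the mat's edges.
- **Cap:** I gripped the wing and pressed it about 7.4 mm down with about 12 N. I turned it 74.5° anticlockwise while it was down and lifted it straight off.
- **Final hold:** The cap is in the gripper (gap 12.7 mm) and level to about 0.001 rad. It is 79 mm above its locked height and within 0.2 mm of where it was centred on the neck. The plunger shows in the open neck.
- **Bystanders:** By eye, the tape roll, carton and bin are where they were in the first pictures.

No check failed. One first estimate differed slightly: a rough fix of the jug's position from its base plate was about 3.5 mm off in y from the fin. The jaws closing without side force, and the cap wing lining up in both views, supported the fin's value.

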